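Seat a keyed shaft in a pulley hub and hold it home

ROBOT

A 7-joint arm with a two-finger parallel gripper is mounted at the origin on a cart in front of the work surface, level with it; the furniture and walls round the work are solid. World frame = base frame: x ahead of the robot, y to its left, z up, the work surface at z = 0. Lengths are in m, angles in rad, forces in N, time in s.
With the tool pointing down it reaches from about 0.4 to 0.875 m from the base axis. Payload 19.3 kg.
Tool frame: the origin (TCP) lies midway between the tips of the shut fingers; the grasp point (between the pads) lies 19 mm behind it (manip.grip_depth is the z of the grasp point in the tool frame, in m); z points along the fingers, x is the direction in which the jaws open and shut, and the axes are right-handed (so a half turn about z gives the same grasp; the last joint's range is limited). The gripper opens to 85 mm and grips with 20 to 120 N. Pads are 22 mm wide; open, the fingers measure 114 mm over their backs; the gripper's body (76 mm by 85 mm) begins 54 mm behind the grasp point. The pads swing forward as they close: fully open they stand 13 mm farther back than shut.
Start: joints at [-1.308, 0.521, -0.036, 1.599, 0.021, 1.021, -0.113], TCP at [0.204, 0.591, 0.231] pointing down, gripper open.
Joint ranges: [-2.91, 2.91], [-0.3, 2.13], [-1.5, 1.42], [0.17, 2.43], [-1.26, 4.41], [0.16, 1.93], [-2.52, 2.52]. Speed limits (rad/s): [1.89, 1.89, 2.39, 2.39, 3.01, 3.01, 3.01].

INTERFACE

Orientations are given as a unit quaternion [x, y, z, w].
In Python, from workcell import manip gives the robot as it stands. Calls block until the motion is done:
- manip.goto(position, orientation): joint-space move of the TCP to a pose.
- manip.servo_line(position, vel=0.15, orientation=None): straight line of the TCP; orientation=None keeps the orientation; vel is the mean speed in m/s.
- manip.move_j(angles): joint-space move.
- manip.set_gripper(opening, effort=None): finger opening in m; effort is the grip in N (None keeps the last); returns when the fingers have stopped.
- manip.wait(seconds).
- manip.inverse_kinematics(position, orientation): joint angles nearest the present ones, or None.
- manip.get_image(name): name is "scene" or "side" or "wrist"; returns the picture (384x512x3 uint8, blue, green, red); there is no depth.
- manip.camera_params(name): a dict with "fx", "fy", "cx", "cy" (pixels), "xyz" and "orientation" of the camera in the world. Camera axes: x right, y down, z forward; pixel columns grow to the right and rows downward; lengths in m; the calibration is good to about 2 mm. A picture is of the moment at which its call begins: read the wrist's pose just before it. camera_params takes no time and is no camera call; for the wrist camera it gives the pose at the moment of the call.
A pose or a line that the arm cannot do raises manip.MotionError and nothing moves.
- manip.sign_off(): hands the job in, once; it reports no verdict.
Trained networks look in the newest picture that a camera, given by its name, has taken for a name from the list of things; names that differ only in an ending like _2 or _b are one class to them, and where a whole thing is asked for, a point or a joint stands for the part that bears it (a point fixed in the world has none). Each returns a list of dicts, best first, with "conf" (0 to 1); they miss things now and then, are a little off and sometimes report something else, mostly with a low value. They report only what shows in the picture. A call takes as long as a camera call.
- manip.recognise(camera, label): "position" ([x, y, z] in m, in the coordinates of the camera as it stood for that picture, good to about 4 mm: the middle of the surface that is visible of it).
- manip.cut_out(camera, label): "pixels" (384x512 bool, what is visible of it).
- manip.pinpoint(camera, label): "position" ([x, y, z] in m, in the coordinates of the camera as it stood for that picture, good to about 4 mm: a listed point, or the origin of a listed thing).
Readings, each from a call of its own:
- manip.get_clock(): time.
- manip.get_joints(): joint angles.
- manip.get_joint_vel(): joint speeds.
- manip.get_joint_efforts(): joint torques, N m.
- manip.get_ee_pos(): TCP position.
- manip.get_orientation(): TCP orientation.
- manip.get_contact_force(): force on the tool from outside, world axes, zero at the start.
- manip.get_wrist_torque(): the same for the moment, N m.
- manip.get_opening(): finger opening in m.
Only numpy, scipy, OpenCV 4.12 (cv2) and the standard library are available. Lean on these libraries where they do the work, as an engineer would, in place of code of your own. Each camera call takes 0.05 s, during which the arm holds its last target.

TASK

Lift the lid of the grey case by its front tab until it leans back on its stop, then take the keyed shaft out and put it nose down into the pulley hub on the fixture: turn it until its key slips into the keyway, and keep pushing until its collar sits flat on the hub. There is retaining compound in the bore that still has to grab, so do not let go: finish while still gripping the shaft and pressing it down with about 10 N (never more than about 40 N). Leave the jar, the loupe and the small bottle standing where they are.

Things in the scene. Friction and masses are not known exactly. Their poses are not given: they have to be found in the camera images.
- case_lid (a joint): angle of the grey case's lid: 0 shut, 1.83 (105 degrees) leaning back on its stop. It swings almost freely about the case's far edge (0.2 kg): let go before upright (1.57) it falls shut, beyond that it falls back on to its stop.
- case_hinge (a point): middle of the lid's hinge axis, at the far top edge of the case, 100 mm above the bench. y is the hinge axis; -x points level over the case to its front. The case is fixed: 130 (x) x 150 (y) x 100 mm high, walls 5 mm, open on top under the lid, its middle 71 mm along -x from here.
- lid_tab (a point): centre of the black lift tab in front of the lid: 22 mm wide along the hinge axis y, 9 mm thick, sticking out 34 mm past the lid's front edge; this point is 22 mm past that edge, 158 mm from the hinge axis and 4.5 mm above it when shut. Fingers have free room on both sides of the tab (along y).
- shaft_grip (a point): centre of the steel shaft's head, to be gripped: 42 mm tall, 28 mm round with two parallel flats 20 mm apart that face +y and -y of this frame; z is the shaft's axis, up. The collar (34 mm diameter, 6 mm thick) begins 21 mm below; the nose ends 65 mm below. At the start it stands upright in the middle of the case, head top 4 mm below the rim; it just lifts out.
- shaft_seat (a point): centre of the underside of the shaft's collar (38 mm above the nose's end), the face that must come to rest on the hub; axes as shaft_grip.
- hub_mouth (a point): centre of the bore in the top face of the pulley hub, 66 mm above the bench; z is the bore's axis, up. Bore 17.2 mm wide, 40 mm deep, no chamfer; keyway 6.6 mm wide, 3.7 mm deep, full length. The keyway faces somewhere within 0.7 rad (40 degrees) either side of this frame's -x axis and can be seen in the hub's top face.
- nut_jar: white jar with lid, 44 mm diameter, 61 mm tall, near a front corner of the case; origin at the centre of its foot. Leave it standing.
- loupe: small black eye loupe, 37 mm diameter, 38 mm tall, near the other front corner of the case; origin at the centre of its foot. Leave it standing.
- threadlock_bottle: small slim bottle with a pointed cap, 29 mm diameter, 96 mm tall, behind the fixture; origin at the centre of its foot. Leave it standing.
- keyed_shaft: the keyed shaft, 86 mm long, 0.2 kg; origin at the end of its nose, axes as shaft_grip. From the nose up: 38 mm of 16 mm shaft (first 4 mm tapered from 11 mm), collar, head. The dark key, on the -x side, is 5 mm wide, stands 3.5 mm out and runs from 10 to 34 mm above the nose's end. In the case the collar rests on a black insert, in a 26 mm hole, origin 10 mm above the bench.
- fixture: fixture plate 110 x 110 x 12 mm fixed to the bench, origin under hub_mouth at bench height, same axes. On it a toothed pulley 68 mm wide, 23 mm high, with a hub 36 mm in diameter on top. The nose drops 10 mm into the bore, then the key stands on the hub until turned to within 0.08 rad of the keyway. The pulley turns only stiffly (0.25 N m): a shaft turned on it with 20 N does not take it along.

How it is judged:
By the outcome, as a careful person would: the job done as asked, in the order asked, and still so for the second after the job is handed in, while the arm keeps its last pose, push and grip.
It also fails if it takes over 72 s, if anything falls off the work surface, if the arm or the gripper's body presses on something with over 40 N, if the wrist force passes 120 N, or if a joint passes its speed limit or range.

## Working session

There is one attempt and no reset: what is moved stays moved. The work goes in short steps, each a Python script; the robot and the scene stay as the last script left them, time stands still between calls to the robot, and variables do not carry over. Pictures are saved under pics/ and viewed, and the job is handed in when it is done.

```bash
ls; mkdir -p pics
cat > h.py <<'E'
import numpy as np, cv2
from scipy.spatial.transform import Rotation as R
from workcell import manip
def cp(n):
    c=manip.camera_params(n); return c
def toworld(c,p): return R.from_quat(c["orientation"]).apply(p)+np.array(c["xyz"])
def proj(c,P):
    p=R.from_quat(c["orientation"]).inv().apply(np.atleast_2d(P)-np.array(c["xyz"]))
    return np.c_[c["fx"]*p[:,0]/p[:,2]+c["cx"], c["fy"]*p[:,1]/p[:,2]+c["cy"]]
def ray(c,u,v):
    d=np.array([(u-c["cx"])/c["fx"],(v-c["cy"])/c["fy"],1.0]); return np.array(c["xyz"]),R.from_quat(c["orientation"]).apply(d)
def atz(c,u,v,z):
    o,d=ray(c,u,v); return o+d*(z-o[2])/d[2]
E
python3 - <<'E'
from h import *
np.set_printoptions(precision=4,suppress=True)
print(manip.get_clock(),manip.get_ee_pos(),manip.get_orientation(),manip.grip_depth)
for n in ["scene","side","wrist"]:
    c=cp(n); im=manip.get_image(n); cv2.imwrite(f"pics/a_{n}.png",im)
    print(n,c)
    for l in ["case_hinge","lid_tab","hub_mouth","nut_jar","loupe","threadlock_bottle","fixture"]:
        r=manip.pinpoint(n,l)
        print(l,[(toworld(c,q["position"]).round(4),round(q["conf"],2)) for q in r[:2]])
print(manip.get_clock())
E
```

```text
pics
0.0 [0.2041 0.5904 0.2307] [ 0.8145  0.5802 -0.0005  0.0004] -0.0187
scene {'fx': 483.8129238776326, 'fy': 483.8129238776326, 'cx': 257.49273029283995, 'cy': 192.8542914486213, 'xyz': array([-0.2432, -0.4342,  0.9844]), 'orientation': array([ 0.809 , -0.4401,  0.1914, -0.3394])}
case_hinge [(array([0.6191, 0.1812, 0.0991]), 0.76)]
lid_tab [(array([0.4678, 0.1687, 0.1056]), 0.95)]
hub_mouth [(array([ 0.5291, -0.1409,  0.0646]), 0.92)]
nut_jar [(array([0.4544, 0.0828, 0.0015]), 0.75)]
loupe [(array([ 0.4467,  0.2659, -0.0021]), 0.58)]
threadlock_bottle [(array([ 0.6112, -0.1499,  0.0013]), 0.71), (array([ 0.4514,  0.0881, -0.0029]), 0.49)]
fixture [(array([ 0.5311, -0.1356, -0.0004]), 0.85)]
side {'fx': 444.74281322956915, 'fy': 444.74281322956915, 'cx': 252.18849954754123, 'cy': 192.84364750354453, 'xyz': array([ 0.4214, -0.9059,  0.6288]), 'orientation': array([ 0.8599, -0.052 ,  0.0315, -0.5069])}
case_hinge [(array([0.6243, 0.1798, 0.0972]), 0.95), (array([ 0.6161, -0.153 ,  0.0022]), 0.34)]
lid_tab [(array([0.4649, 0.1695, 0.1052]), 0.85)]
hub_mouth [(array([ 0.5301, -0.1385,  0.0675]), 0.56)]
nut_jar []
loupe [(array([ 0.4404,  0.2665, -0.004 ]), 0.76)]
threadlock_bottle [(array([ 0.6178, -0.1544, -0.    ]), 0.87)]
fixture [(array([ 0.5304, -0.1352,  0.0005]), 0.82)]
wrist {'fx': 301.59016317678214, 'fy': 301.59016317678214, 'cx': 251.08957476879579, 'cy': 197.1301076287076, 'xyz': array([0.1381, 0.6123, 0.3742]), 'orientation': array([0.8065, 0.5743, 0.0819, 0.114 ])}
case_hinge []
lid_tab []
hub_mouth []
nut_jar []
loupe []
threadlock_bottle []
fixture []
1.2
```

View pics/a_scene.png

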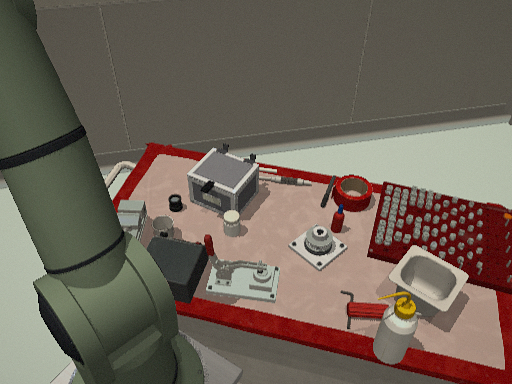

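View pics/a_side.png

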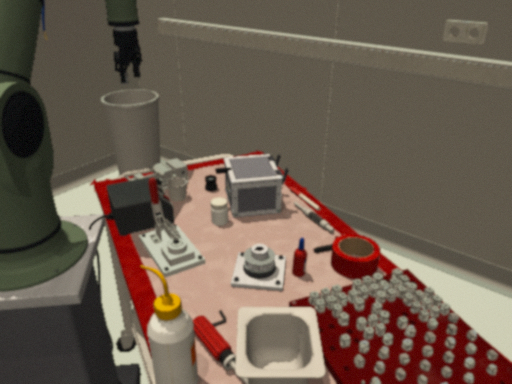

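The case's tab is at about (207,186) in the scene picture, the hub at about (320,238) and the bottle at about (338,217). The network positions agree between the two cameras. Next I'll hover over the tab and look with the wrist camera.

```bash
cat >> h.py <<'E'
np.set_printoptions(precision=4,suppress=True)
def down(yaw):  # tool x axis at angle yaw in world, z down
    return (R.from_euler('z',yaw)*R.from_euler('x',np.pi)).as_quat()
E
python3 - <<'E'
from h import *
for s in (1,-1):
    print(s,manip.inverse_kinematics([0.46,0.169,0.26],down(0.07+s*np.pi/2)))
    for y in (-.7,0,.7): print(manip.inverse_kinematics([0.53,-0.138,0.2],down(y+s*np.pi/2)))
E
```

```text
1 [-0.5561  0.2732  0.1021  1.9165 -0.0337  0.9534  1.2026]
[-0.278   0.5036  0.5936  1.8604 -0.3564  0.8847  1.3581]
[-0.1485  0.4667  0.4041  1.8542 -0.2341  0.8673  1.9402]
[ 0.76    0.563  -0.8636  1.8073  0.501   1.006   1.9655]
-1 [-1.0325  0.338   0.7187  1.9377 -0.2693  0.9626 -1.687 ]
[-0.5969  0.8067  1.2272  1.8734 -0.8577  1.117  -1.305 ]
[-0.5056  0.6503  0.9866  1.8701 -0.6517  0.9839 -0.7991]
[-0.4329  0.5847  0.8462  1.8672 -0.5392  0.9355 -0.2069]
```

Run:
```python
from h import *
manip.goto([0.455,0.169,0.25],down(0.07+np.pi/2))
print(manip.get_clock(),manip.get_joints(),manip.get_ee_pos())
c=cp("wrist"); im=manip.get_image("wrist"); cv2.imwrite("pics/b_wrist.png",im)
for l in ["case_hinge","lid_tab","nut_jar","loupe"]:
    r=manip.pinpoint("wrist",l)
    print(l,[(toworld(c,q["position"]).round(4),round(q["conf"],2)) for q in r[:2]])
np.save("b.npy",c,allow_pickle=True)
print(proj(c,[[0.466,0.169,0.109],[0.621,0.18,0.1]]))
```

```text
2.9833 [-0.559   0.2777  0.098   1.9395 -0.0338  0.9259  1.1972] [0.4549 0.1698 0.25  ]
case_hinge [(array([0.625 , 0.1761, 0.1012]), 0.64)]
lid_tab [(array([0.4656, 0.1687, 0.1015]), 0.64)]
nut_jar [(array([ 0.4566,  0.0789, -0.0004]), 0.85)]
loupe [(array([0.4425, 0.2593, 0.0022]), 0.76)]
[[250.5987 195.9831]
 [250.6838 323.6553]]
```

View pics/b_wrist.png

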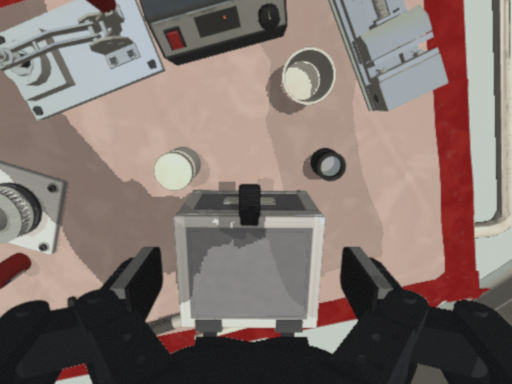

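The wrist picture shows the tab at (250,203), between the jar at (175,170) and the loupe at (328,164). The lid's edges lie almost along the image axes. I'll compute the yaw from the lid edges.

Run:
```python
from h import *
im=cv2.imread("pics/b_wrist.png"); cv2.imwrite("pics/b_crop.png",cv2.resize(im[180:345,160:345],None,fx=4,fy=3.6,interpolation=cv2.INTER_CUBIC))
```

```text
(no output)
```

View pics/b_crop.png

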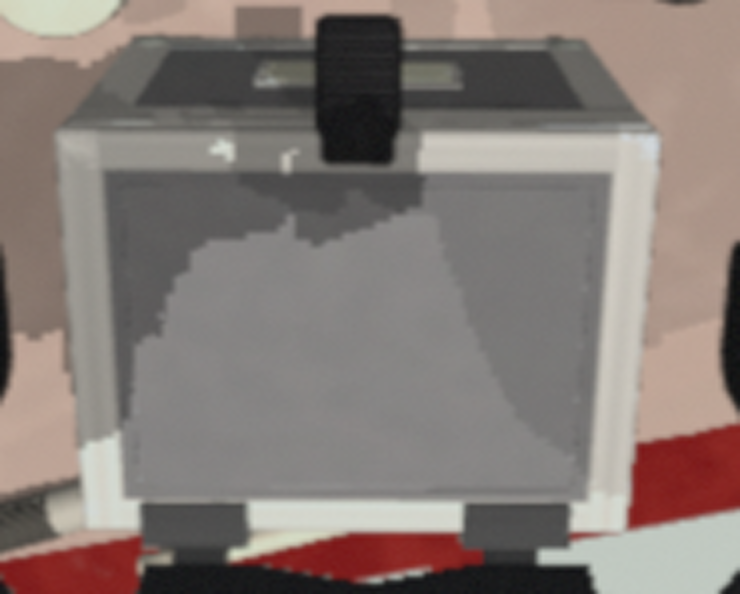

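Run:
```python
from h import *
c=np.load("b.npy",allow_pickle=True).item()
for z in (0.107,0.11):
  P=[atz(c,u,v,z) for u,v in [(174.5,216.1),(325,216.1),(181.25,327.2),(317,327.2),(239.5,184.2),(260.5,184.2)]]
  print(np.array(P))
  for a,b in ((0,1),(2,3)): d=P[b]-P[a]; print(np.arctan2(-d[0],d[1]),np.linalg.norm(d))
  d=(P[2]+P[3]-P[0]-P[1])/2; print(np.arctan2(d[1],d[0]),np.linalg.norm(d))
```

```text
[[0.4929 0.0942 0.107 ]
 [0.4823 0.2451 0.107 ]
 [0.6255 0.1018 0.107 ]
 [0.6149 0.2546 0.107 ]
 [0.4554 0.1574 0.107 ]
 [0.454  0.1778 0.107 ]]
0.07025755805070803 0.15126778176967987
0.06969481172410301 0.1530919559722113
0.06415584758394223 0.13287622907746058
[[0.4918 0.095  0.11  ]
 [0.4813 0.2443 0.11  ]
 [0.623  0.1025 0.11  ]
 [0.6125 0.2536 0.11  ]
 [0.4547 0.1575 0.11  ]
 [0.4533 0.1777 0.11  ]]
0.07025755805070782 0.14968016576108356
0.06969481172410275 0.1514851945241002
0.06415584758394194 0.13148163978701607
```

```bash
cat >> h.py <<'E'
YAW=0.07
HX=np.array([np.cos(YAW),np.sin(YAW),0]); TAB=np.array([0.4655,0.1686,0.1045]); HINGE=TAB+0.158*HX-[0,0,0.0045]
def tabp(t):
    ez=np.array([0,0,1.]); return HINGE+0.158*(-np.cos(t)*HX+np.sin(t)*ez)+0.0045*(np.sin(t)*HX+np.cos(t)*ez)
E
python3 - <<'E'
from h import *
q=down(YAW+np.pi/2)
for t in np.arange(0,1.83,.3): print(manip.inverse_kinematics(tabp(t)-[0,0,.013],q) is not None, end=' ')
manip.set_gripper(0.055,30)
manip.goto(TAB+[0,0,0.03],q)
manip.servo_line(TAB-[0,0,0.013],0.1,q)
print(manip.get_contact_force())
manip.set_gripper(0.0,30)
print(manip.get_opening(),manip.get_contact_force(),manip.get_clock())
for t in np.arange(0.1,0.41,0.1):
    manip.servo_line(tabp(t)-[0,0,.013],0.1,q)
    print(round(t,2),manip.get_contact_force(),manip.get_ee_pos()+[0,0,.013]-tabp(t),manip.get_opening())
print(manip.get_clock())
cv2.imwrite("pics/c_scene.png",manip.get_image("scene")[100:300,120:420])
cv2.imwrite("pics/c_wrist.png",manip.get_image("wrist"))
E
```

```text
True True True True True True True [-0.0821 -0.0137  0.2666]
0.02143540889010324 [-1.4642 -0.9117  8.6196] 5.15
0.1 [ 2.2121  0.3024 -1.3185] [0.0004 0.0001 0.0003] 0.021007520830048938
0.2 [ 2.3647  1.0007 -3.2261] [ 0.0001  0.0001 -0.0002] 0.021169288031046878
0.3 [ 2.0484  0.3956 -1.425 ] [-0.0001  0.     -0.0004] 0.021326580575356576
0.4 [ 1.0826  0.3967 -2.5492] [-0.0002 -0.     -0.0004] 0.021324535584350407
6.3833
```

View pics/c_scene.png

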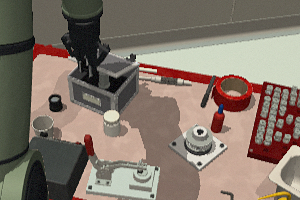

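View pics/c_wrist.png

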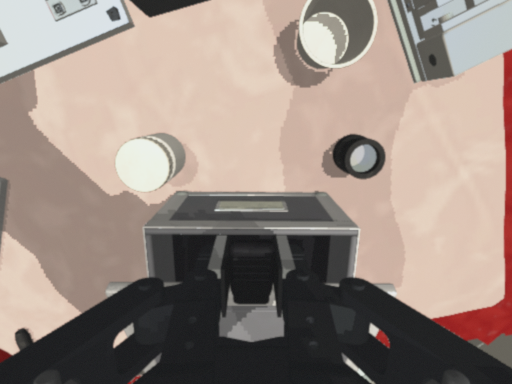

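The lid is lifting: the open case shows in the wrist picture at rows 190-300, with the tab held at (250,265). The forces are small and the jar and loupe are untouched. I'll carry on along the arc.

Run:
```python
from h import *
q=down(YAW+np.pi/2)
for t in list(np.arange(0.55,1.76,0.15)):
    manip.servo_line(tabp(t)-[0,0,.013],0.12,q)
    f=manip.get_contact_force(); print(round(t,2),f,manip.get_opening())
    if np.linalg.norm(f)>20: break
print(manip.get_clock(),manip.get_ee_pos()+[0,0,.013]-tabp(t))
cv2.imwrite("pics/d_scene.png",cv2.resize(manip.get_image("scene")[100:300,120:420],None,fx=2,fy=2))
```

```text
0.55 [ 0.8821  0.4489 -1.1978] 0.020981695961192932
0.7 [ 0.3926  0.0102 -0.3992] 0.021181960386151732
0.85 [-0.5468 -1.7989 -0.2964] 0.0212842343800278
1.0 [-2.4456 -4.0597  1.6091] 0.021216362396337746
1.15 [-1.8475 -5.5626  3.7331] 0.021112797578343757
1.3 [-0.9978 -6.6876  5.1278] 0.021108233768269747
1.45 [-0.5041 -7.2103  5.1692] 0.02091909680174191
1.6 [-1.3517 -7.6292  7.444 ] 0.021164639176871797
1.75 [ 1.1758 -7.6291  7.1595] 0.021014113868352762
9.6333 [ 0.0006 -0.0009  0.    ]
```

View pics/d_scene.png

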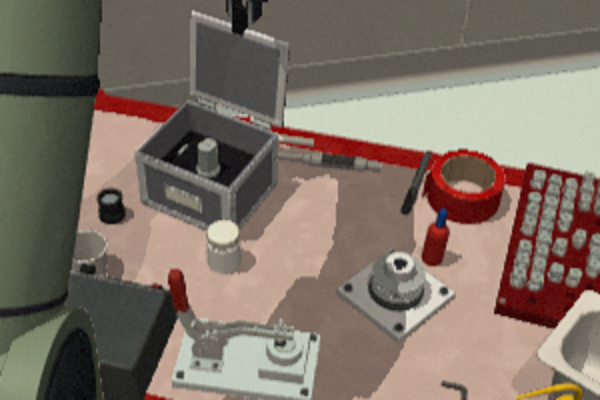

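Run:
```python
from h import *
q=down(YAW+np.pi/2)
manip.servo_line(tabp(1.81)-[0,0,.013],0.1,q); print(manip.get_contact_force())
manip.set_gripper(0.05,30)
p=manip.get_ee_pos(); manip.servo_line(p+[0,0,0.07],0.2,q)
manip.goto([0.50,0.172,0.28],q)
print(manip.get_clock(),manip.get_contact_force())
c=cp("wrist"); im=manip.get_image("wrist"); cv2.imwrite("pics/e_wrist.png",im); np.save("e.npy",c,allow_pickle=True)
for l in ["shaft_grip","shaft_seat","keyed_shaft","hub_mouth","case_lid"]:
    r=manip.pinpoint("wrist",l) if l!="case_lid" else []
    print(l,[(toworld(c,z["position"]).round(4),round(z["conf"],2)) for z in r[:2]])
cc=cp("scene"); im=manip.get_image("scene"); cv2.imwrite("pics/e_scene.png",cv2.resize(im[100:300,120:420],None,fx=2,fy=2))
for l in ["shaft_grip","shaft_seat","lid_tab"]:
    r=manip.pinpoint("scene",l)
    print(l,[(toworld(cc,z["position"]).round(4),round(z["conf"],2)) for z in r[:2]])
print(tabp(1.83), HINGE-0.071*HX)
```

```text
[ 1.3019 -8.0759  9.2692]
11.5333 [ 0.3337  0.0965 -0.3283]
shaft_grip [(array([0.5561, 0.1738, 0.0767]), 0.57)]
shaft_seat [(array([0.5583, 0.1738, 0.051 ]), 0.78), (array([ 0.4436,  0.2583, -0.0016]), 0.36)]
keyed_shaft [(array([0.5574, 0.1747, 0.0108]), 0.92)]
hub_mouth [(array([0.5556, 0.171 , 0.0759]), 0.31)]
case_lid []
shaft_grip [(array([0.5522, 0.1738, 0.0752]), 0.56)]
shaft_seat [(array([ 0.4534,  0.0834, -0.0004]), 0.75), (array([0.5511, 0.1796, 0.0496]), 0.72)]
lid_tab [(array([0.6692, 0.1812, 0.2527]), 0.57)]
[0.6679 0.1828 0.2516] [0.5523 0.1747 0.1   ]
```

View pics/e_wrist.png

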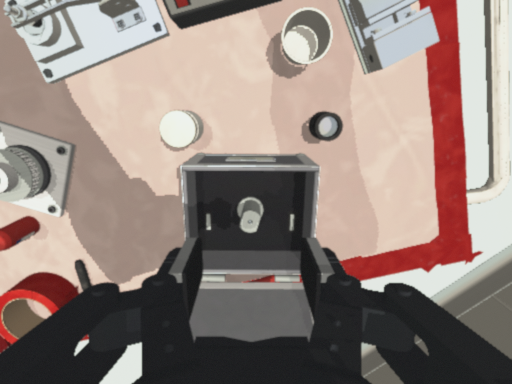

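View pics/e_scene.png

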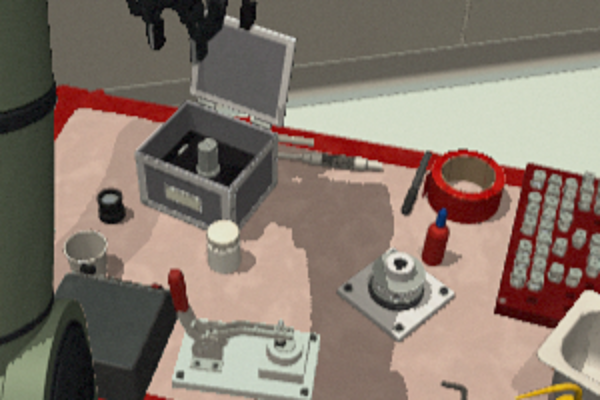

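The lid is on its stop, since the tab reads (0.669,0.181,0.253) against a predicted (0.668,0.183,0.252). The shaft head is at (250,222) in the wrist picture. I'll zoom in for its yaw.

Run:
```python
from h import *
im=cv2.imread("pics/e_wrist.png"); cv2.imwrite("pics/e_crop.png",cv2.resize(im[185:245,220:280],None,fx=10,fy=10,interpolation=cv2.INTER_CUBIC))
```

```text
(no output)
```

View pics/e_crop.png

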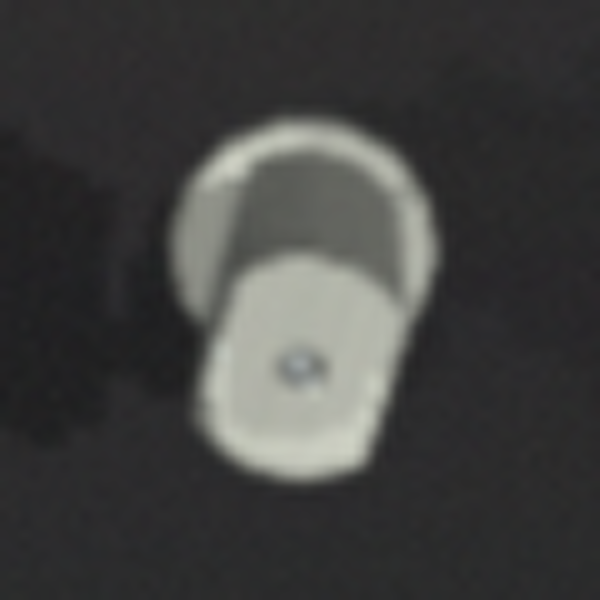

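Run:
```python
from h import *
c=np.load("e.npy",allow_pickle=True).item()
f=lambda u,v:atz(c,220+u/10,185+v/10,0.096)
print(f(300,365),f(300,250),f(300,480))
for a,b in (((410,310),(370,465)),((233,290),(200,395))):
    d=f(*b)-f(*a); print(d,np.arctan2(d[1],d[0]))
a=f(200,350);b=f(395,365);print(a,b,np.linalg.norm(b-a))
```

```text
[0.5538 0.1735 0.096 ] [0.5399 0.1725 0.096 ] [0.5681 0.1745 0.096 ]
[ 0.0194 -0.0031  0.    ] -0.16000398200239713
[ 0.0131 -0.003   0.    ] -0.22518890678880926
[0.5528 0.1618 0.096 ] [0.5531 0.1844 0.096 ] 0.022579481241478384
```

Run:
```python
from h import *
manip.goto([0.495,-0.138,0.2],down(np.pi/2))
print(manip.get_clock(),manip.get_joints())
c=cp("wrist"); im=manip.get_image("wrist"); cv2.imwrite("pics/f_wrist.png",im); np.save("f.npy",c,allow_pickle=True)
r=manip.pinpoint("wrist","hub_mouth"); print([(toworld(c,z["position"]).round(4),round(z["conf"],2)) for z in r[:2]])
u,v=proj(c,[0.53,-0.139,0.066])[0].astype(int); print(u,v)
v0=max(0,v-50);u0=u-50
print(u0,v0); cv2.imwrite("pics/f_crop.png",cv2.resize(im[v0:v0+100,u0:u0+100],None,fx=6,fy=6,interpolation=cv2.INTER_CUBIC))
```

```text
13.2 [-0.0338  0.3957  0.2453  1.9325 -0.1282  0.8277  1.8526]
[(array([ 0.5334, -0.1427,  0.0647]), 0.93)]
249 220
199 170
```

View pics/f_wrist.png

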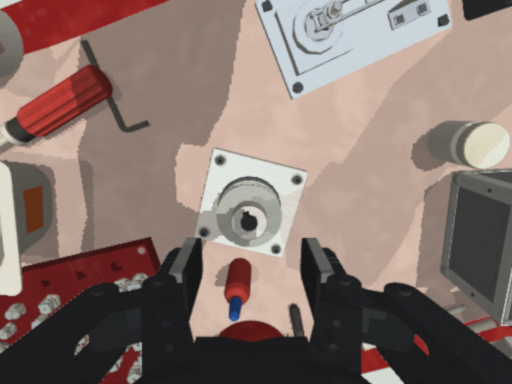

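View pics/f_crop.png

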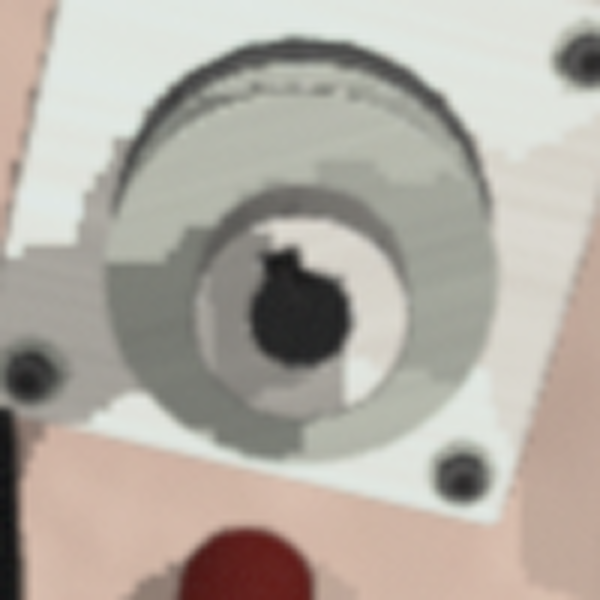

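Run:
```python
from h import *
c=np.load("f.npy",allow_pickle=True).item()
f=lambda u,v:atz(c,199+u/6,170+v/6,0.066)
print(f(301,318),f(302,316)); d=f(281,258)-f(301,318); print(d,np.linalg.norm(d),np.arctan2(d[1],d[0]))
for a in ((263,258),(300,250)): d=f(*a)-f(301,318); print(d,np.linalg.norm(d))
for a in ((251,318),(351,318),(196,318),(408,316)): print(f(*a))
# segmentation of dark
im=cv2.imread("pics/f_wrist.png")[170:270,199:299]; g=cv2.resize(im,None,fx=6,fy=6,interpolation=cv2.INTER_CUBIC).max(2)
m=((g<75).astype(np.uint8)); n,lab,st,ce=cv2.connectedComponentsWithStats(m); k=lab[318,301]; ys,xs=np.where(lab==k)
P=np.array([f(x,y)[:2] for x,y in zip(xs[::5],ys[::5])]); 
from scipy.optimize import least_squares
# circle centre from lower points hull
H=cv2.convexHull(np.c_[xs,ys].astype(np.int32))[:,0]; HP=np.array([f(*h)[:2] for h in H]); 
sel=H[:,1]>300; s=least_squares(lambda q:np.hypot(*(HP[sel]-q[:2]).T)-q[2],[.532,-.139,.0086]).x; print("circ",s)
r=np.hypot(*(P-s[:2]).T); k=r>s[2]*1.12; d=P[k].mean(0)-s[:2]; print(k.sum(),d,np.arctan2(d[1],d[0]),r.max())
# plate corners yaw: bottom edge
a=f(100,440);b=f(490,520)
```

```text
[ 0.5324 -0.1397  0.066 ] [ 0.5321 -0.1395  0.066 ]
[-0.0104 -0.0032  0.    ] 0.010863822560733477 -2.8392962282988674
[-0.0104 -0.0061  0.    ] 0.01205454285787402
[-0.0117 -0.0002  0.    ] 0.011742879683677283
[ 0.5324 -0.1478  0.066 ]
[ 0.5324 -0.1315  0.066 ]
[ 0.5324 -0.1568  0.066 ]
[ 0.5321 -0.1222  0.066 ]
circ [ 0.5327 -0.14    0.0079]
124 [-0.0099 -0.0031] -2.8390081639142317 0.012194214742228662
```

The hub bore is centred at (249,223) px, which is (0.5325,-0.1397). Its keyway points to world angle -2.84 rad, so the shaft yaw has to be about 0.30. I'll grip the shaft now.

Run:
```python
from h import *
q=down(-0.19+np.pi/2); x,y=0.5535,0.1737
manip.goto([x,y,0.20],q)
manip.servo_line([x,y,0.12],0.2,q); manip.servo_line([x,y,0.060],0.08,q)
print(manip.get_contact_force(),manip.get_clock())
manip.set_gripper(0.0,100); manip.wait(0.2)
print(manip.get_opening(),manip.get_contact_force(),manip.get_wrist_torque(),manip.get_ee_pos())
manip.servo_line([x,y,0.075],0.05,q)
print(manip.get_opening(),manip.get_contact_force())
manip.servo_line([x,y,0.21],0.15,q)
print(manip.get_opening(),manip.get_contact_force(),manip.get_clock())
for n in ("scene","side"):
    c=cp(n); im=manip.get_image(n); u,v=proj(c,[x,y,0.2])[0].astype(int); print(n,u,v)
    cv2.imwrite(f"pics/g_{n}.png",cv2.resize(im[v-60:v+60,u-60:u+60],None,fx=5,fy=5,interpolation=cv2.INTER_CUBIC))
    for l in ("shaft_seat","shaft_grip","keyed_shaft"):
        print(l,[(toworld(c,z["position"]).round(4),round(z["conf"],2)) for z in manip.pinpoint(n,l)[:2]])
```

```text
[ 0.2763 -0.2664 -0.2756] 15.9583
0.01898346161909947 [-0.8009  0.2995  6.2941] [-0.1121  0.3711  0.0781] [0.5538 0.1738 0.0606]
0.01907099473729487 [ 0.7561 -0.4204 -2.7691]
0.018790943927434575 [ 0.0067  0.1419 -1.2963] 18.0417
scene 222 141
shaft_seat [(array([0.5501, 0.1788, 0.197 ]), 0.71), (array([0.5504, 0.1754, 0.2256]), 0.63)]
shaft_grip [(array([0.5512, 0.1729, 0.2241]), 0.75)]
keyed_shaft [(array([0.5491, 0.1761, 0.1576]), 0.71), (array([0.6206, 0.1835, 0.1016]), 0.39)]
side 252 134
shaft_seat [(array([0.5548, 0.1708, 0.1985]), 0.72)]
shaft_grip [(array([ 0.5318, -0.1387,  0.0686]), 0.74), (array([0.5463, 0.1727, 0.2276]), 0.51)]
keyed_shaft [(array([0.5531, 0.1743, 0.1588]), 0.65)]
```

View pics/g_scene.png

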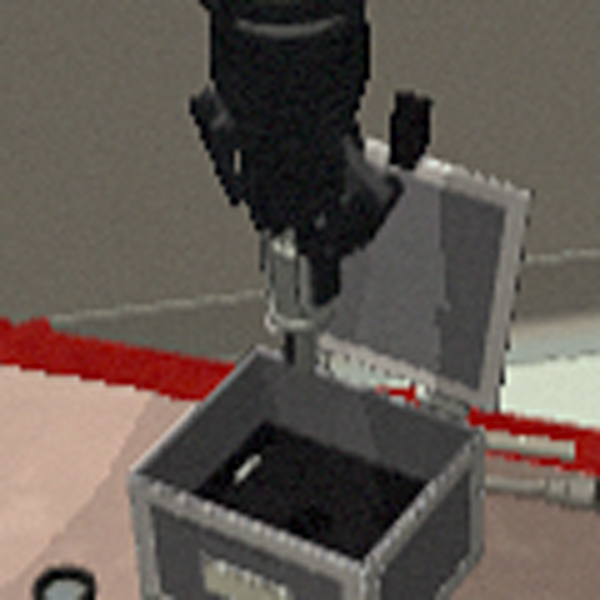

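View pics/g_side.png

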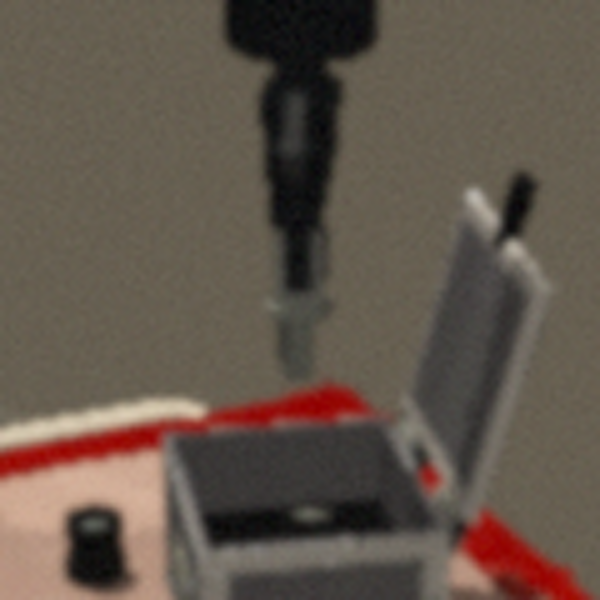

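The shaft is held upright. The scene view from the -x side shows the dark key below the collar at about (290,350), and the side view doesn't show it, so the key faces -x. Next I move to the hub at the keyway angle and lower with force checks.

```bash
cat >> h.py <<'E'
def lower(x,y,z0,z1,q,fmax,step=0.001,vel=0.03):
    z=z0
    while z>z1-1e-9:
        manip.servo_line([x,y,z],vel,q); f=manip.get_contact_force()
        if f[2]>fmax: break
        z-=step
    p=manip.get_ee_pos(); print("z cmd %.4f"%z,p,f,manip.get_wrist_torque(),"t",manip.get_clock()); return z,f
E
python3 - <<'E'
from h import *
q=down(0.302+np.pi/2); x,y=0.5325,-0.1397
manip.goto([x,y,0.19],q); manip.servo_line([x,y,0.13],0.15,q)
print(manip.get_joints(),manip.get_contact_force(),manip.get_ee_pos(),manip.get_clock())
for n in ("scene","side","wrist"):
    c=cp(n); im=manip.get_image(n); 
    if n=="wrist": cv2.imwrite("pics/h_wrist.png",im); continue
    u,v=proj(c,[x,y,0.09])[0].astype(int)
    print(n,u,v); cv2.imwrite(f"pics/h_{n}.png",cv2.resize(im[v-40:v+40,u-40:u+40],None,fx=7,fy=7,interpolation=cv2.INTER_CUBIC))
E
```

```text
[ 0.0404  0.5437  0.1482  1.8931 -0.117   0.7129  2.1295] [ 0.2717 -0.2314 -1.5487] [ 0.5329 -0.1393  0.1304] 20.1917
scene 321 223
side 260 238
```

View pics/h_scene.png

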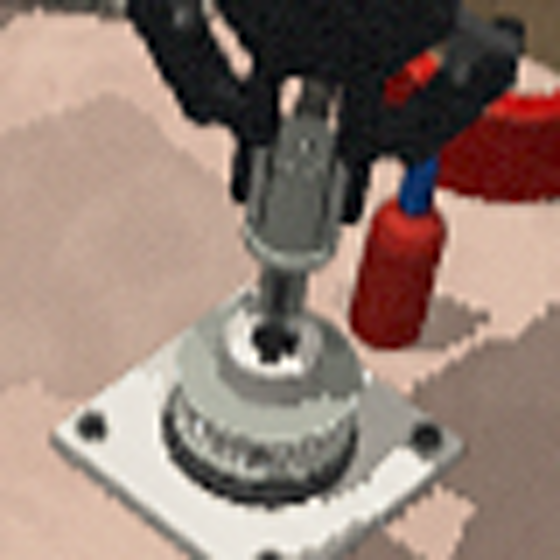

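View pics/h_side.png

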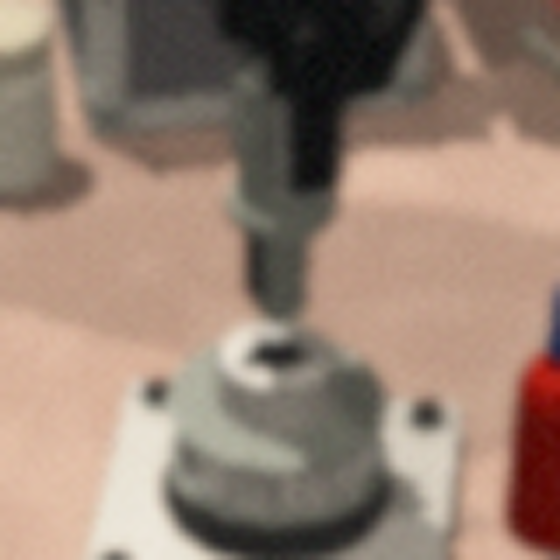

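View pics/h_wrist.png

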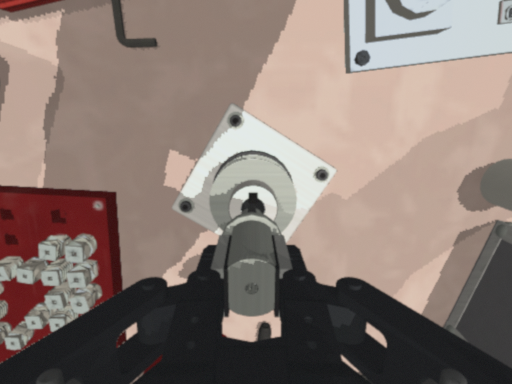

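The keyway at (253,195) points straight up in the wrist picture, in line with the shaft. The side view shows the key facing the keyway. I'll lower it gently.

Run:
```python
from h import *
q=down(0.302+np.pi/2); x,y=0.5325,-0.1397
manip.servo_line([x,y,0.119],0.06,q); print(manip.get_contact_force())
lower(x,y,0.118,0.098,q,8)
```

```text
[-0.1371 -0.2355 -2.3369]
z cmd 0.0970 [ 0.5325 -0.1397  0.0979] [-0.6296  3.7251 -1.5816] [0.9864 0.095  0.0282] t 25.925
```

Run:
```python
from h import *
q=down(0.302+np.pi/2); x,y=0.5325,-0.1393
z,f=lower(x,y,0.096,0.082,q,9,0.002)
if f[2]<9: z,f=lower(x,y,z+0.001,0.072,q,9,0.0005,0.03)
print(manip.get_opening())
```

```text
z cmd 0.0800 [ 0.5324 -0.1393  0.0819] [ 0.6089  0.1738 -3.3016] [ 0.0498 -0.0294  0.0159] t 27.925
z cmd 0.0780 [ 0.5326 -0.1393  0.0785] [-3.9361  1.4665 11.7653] [0.2008 0.8371 0.0041] t 29.675
0.01885149239532474
```

Run:
```python
from h import *
q=down(0.302+np.pi/2); x,y=0.5323,-0.1392
for z in (0.0785,0.0780,0.0775):
    manip.servo_line([x,y,z],0.02,q); manip.wait(0.4)
    print(z,manip.get_ee_pos(),manip.get_contact_force(),manip.get_wrist_torque())
    if manip.get_contact_force()[2]>14: break
for n in ("scene","side"):
    c=cp(n); im=manip.get_image(n); u,v=proj(c,[x,y,0.09])[0].astype(int)
    cv2.imwrite(f"pics/i_{n}.png",cv2.resize(im[v-40:v+40,u-40:u+40],None,fx=7,fy=7,interpolation=cv2.INTER_CUBIC))
    for l in ("shaft_seat","keyed_shaft"):
        print(l,[(toworld(c,z["position"]).round(4),round(z["conf"],2)) for z in manip.pinpoint(n,l)[:2]])
print(manip.get_clock())
```

```text
0.0785 [ 0.5324 -0.1392  0.0786] [-1.6849  1.4784  5.4244] [0.0755 0.3009 0.0282]
0.078 [ 0.5324 -0.1392  0.0785] [-3.3587  1.2713 14.7149] [0.2557 0.944  0.0022]
shaft_seat [(array([ 0.5302, -0.1354,  0.066 ]), 0.46)]
keyed_shaft [(array([ 0.5292, -0.1422,  0.0291]), 0.72)]
shaft_seat [(array([ 0.5318, -0.1426,  0.0687]), 0.5)]
keyed_shaft [(array([ 0.5319, -0.1393,  0.0308]), 0.73)]
31.275
```

View pics/i_scene.png

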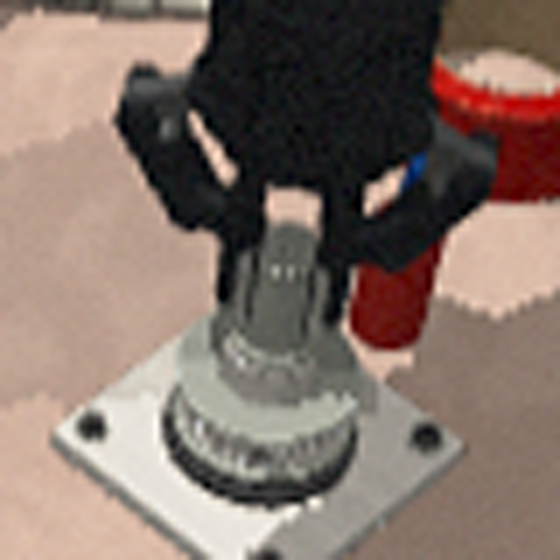

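View pics/i_side.png

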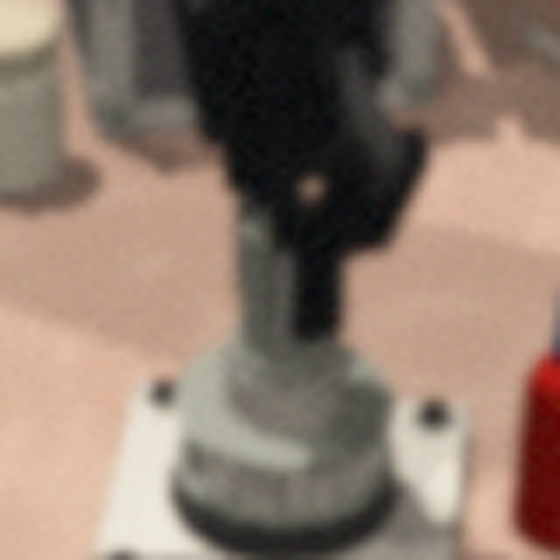

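Run:
```python
from h import *
q=down(0.302+np.pi/2); y=-0.1392
for x,z in ((.5320,.0780),(.5317,.0780),(.5317,.0777),(.5317,.0782)):
    manip.servo_line([x,y,z],0.02,q); manip.wait(0.4)
    f=manip.get_contact_force(); print(x,z,manip.get_ee_pos(),f,manip.get_wrist_torque())
    if f[2]>25: break
```

```text
0.532 0.078 [ 0.5324 -0.1392  0.0785] [-1.8421  1.6672 12.2754] [0.2715 0.655  0.007 ]
0.5317 0.078 [ 0.5323 -0.1392  0.0785] [-0.3246  1.526  12.5615] [ 0.2396  0.2121 -0.0014]
0.5317 0.0777 [ 0.5323 -0.1392  0.0785] [-2.6155  1.6631 18.4835] [0.2912 0.6656 0.0072]
0.5317 0.0782 [ 0.5321 -0.1392  0.0786] [-0.6044  0.79   10.7247] [0.2001 0.2426 0.0067]
```

Run:
```python
from h import *
c=cp("scene"); im=manip.get_image("scene"); cv2.imwrite("pics/j_scene.png",cv2.resize(im[100:300,120:420],None,fx=2,fy=2))
for l in ("nut_jar","loupe","threadlock_bottle","lid_tab"):
    print(l,[(toworld(c,z["position"]).round(4),round(z["conf"],2)) for z in manip.pinpoint("scene",l)[:1]])
manip.wait(1.0)
print(manip.get_contact_force(),manip.get_ee_pos(),manip.get_opening(),manip.get_clock())
```

```text
nut_jar [(array([ 0.4507,  0.0868, -0.0007]), 0.62)]
loupe []
threadlock_bottle [(array([ 0.6155, -0.1485,  0.0002]), 0.56)]
lid_tab [(array([0.6687, 0.1833, 0.2492]), 0.67)]
[-1.2025  0.5083 11.9828] [ 0.5321 -0.1392  0.0786] 0.019359644059565348 35.125
```

View pics/j_scene.png

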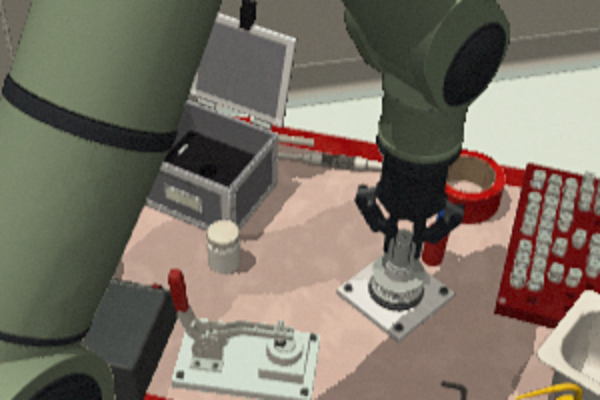

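The lid is leaning back, the jar stands at (222,247), and the bottle stands behind the hub. The shaft is seated and pressed with about 11 N. The arm hides the loupe here, so I'll check it with the side camera and then hand in.

Run:
```python
from h import *
c=cp("side"); im=manip.get_image("side"); cv2.imwrite("pics/k_side.png",im)
print([(toworld(c,z["position"]).round(4),round(z["conf"],2)) for z in manip.pinpoint("side","loupe")[:1]])
print(manip.get_contact_force(),manip.get_clock()); manip.sign_off()
```

```text
[(array([ 0.4447,  0.2661, -0.0051]), 0.58)]
[-1.4546  0.9966  9.504 ] 35.225
the job is handed in; nothing more can be done
```

View pics/k_side.png

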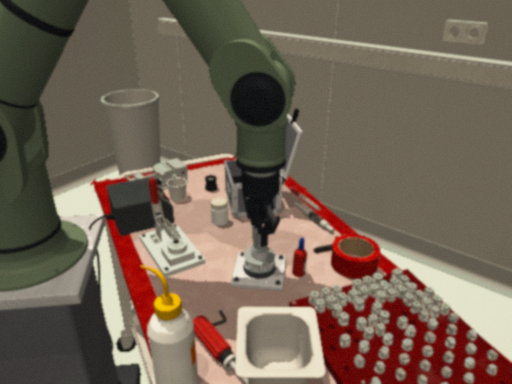

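The shaft is seated in the hub with its collar on the hub face. I handed in at 35.2 s (limit 72 s), still gripping it and pressing down.

- **Lid:** I lifted it by the tab until it leaned back on its stop. The last measured tab position agreed with 105° to within 3 mm.
- **Keying:** I turned the shaft to the keyway angle seen by the wrist camera before lowering it, so the key went straight in without a search on the hub face.
- **Seating:** The tool stopped at 78.5 mm, where the known lengths put the seat. It stayed there when I pressed to 18 N. The pictures show the collar on the hub.
- **Final push:** The down force read between 9.5 and 12 N over the last second or so, with sideways force under 2 N. The highest down force I read while seating was about 18 N.
- **Jar, loupe and bottle:** All three still stand where they were, within the networks' accuracy of about 4 mm. The arm hid the loupe from the scene camera, so I checked it in the side view.

No check failed. I judged flatness only from the height, the low sideways force and the pictures, not by a direct measurement.

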